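Tighten the shelf bracket's recessed hex bolt by feel

TASK

The narrow white shelf lies underside-up with its bracket bolt loose. Take the hex key from its wooden block, feel along the bracket's slot for the recessed hex socket until the key drops in to the bottom, then turn the bolt clockwise (seen from above) until it stops, about a quarter turn at a time, letting go of the key between for a fresh grip while it stands in the socket. Leave the key standing in the tightened bolt, let go of it, and do not disturb the jars, tin and scoop.

Things in the scene. Friction and masses are not known exactly. Their poses are not given: they have to be found in the camera images.
- shelf: Fixed white shelf board, 140 x 460 x 22 mm, underside-up, with a white bracket housing 60 (x) x 130 (y) x 36 mm on it. Origin: on the work surface below the housing's centre. y runs along the board, which spans y -360 to +100 and x -70 to +70 mm. At x = +66 mm stands a 4 mm plate, 50 mm wide in y, its top 67 mm above the work surface.
- slot (a point): Centre of the slot's mouth in the housing's top face, 58 mm above the work surface, axes as the shelf's. The slot is 68 mm long (y), 28 mm wide (x) and 10 mm deep. Flush in its floor sits a round bolt head 33 mm across, axis vertical, on the slot's centre line (x = 0) but anywhere from y = -14 to +14 mm: no reading tells where.
- slot_floor (a point): Centre of the slot's flat steel floor, 10 mm below point slot, same axes. In the middle of the bolt head is a hex socket 17 mm across flats, its bottom 16 mm below the floor, its mouth a six-sided chamfer, 24 mm across flats at the floor narrowing to 17 mm at 3 mm deep.
- bolt (a joint): Bolt angle, rad, growing clockwise seen from above; starts between 0 and 0.6; hard stops at 0 and at 3.2 (tight). It does not tell how the hexagon lies. Turning takes 0.1 N m; it stays where left. A key centred in the chamfer but twisted rests 2 to 3 mm below the floor; lined up within 7 degrees it goes to the bottom; caught 4 to 9 mm down it goes home with 11 N and a small wiggle.
- key: Loose hex key, 90 mm long, about 120 g, z up its axis, origin at the centre of its lower end (tip). Steel hex shank 16 mm across flats (18.5 mm over corners, two flats face +x and -x) up to 45 mm, round collar 34 mm across to 49 mm, then the square grip. It starts upright in the wooden block, hanging on its collar. In the socket it stands alone, with 7 degrees of twist play either way.
- key_tip (a point): Centre of the key's lower end (the same point as the key's origin).
- key_grip (a point): Middle of the key's black square grip, 72 mm above its tip: 24 x 24 mm, sides square to the key's x and y, from 49 to 90 mm above the tip.
- holder: Fixed dark wooden block 56 x 56 x 48 mm with an upright round through hole 25 mm across, in which the key stands at the start (tip 3 mm above the work surface). Origin: centre of its underside.
- jar_tall: Bystander: glass clip jar, 96 mm across, 160 mm tall. Origin: centre of its underside.
- jar_short: Bystander: glass clip jar, 100 mm across, 110 mm tall. Origin: centre of its underside.
- tin: Bystander: open round aluminium cake tin, 190 mm across, 55 mm tall. Origin: centre of its underside.
- scoop: Bystander: red plastic scoop, bowl 75 x 55 x 35 mm, flat handle 85 mm long to its -x. Origin: under the centre of the bowl.
Not all that is in view belongs to the job. What is shaped like the key but orange or red is not meant.

How it is judged:
On the way, in this order (a step that is already met when the one before it is completed fails the run):
1. the key stands in the hex socket, down at the bottom (z of key_tip in the frame of slot below -0.019 m and horizontal distance between key_tip and slot below 0.02 m and angle between key's own z axis and vertical below 0.2 rad), for 0.2 s.
2. partway (bolt between 0.9 and 2.9 rad) the gripper lets go of the key, which stays standing in the socket (z of key_tip in the frame of slot below -0.019 m and horizontal distance between key_tip and slot below 0.02 m and value of joint bolt between 0.9 and 2.9 rad and contact force between the fingers and key below 0.2 N), for 0.1 s.
3. the bolt is turned to its stop (z of key_tip in the frame of slot below -0.019 m and horizontal distance between key_tip and slot below 0.02 m and value of joint bolt above 3.05 rad), for 0.1 s.
At the end, for the whole second after the job is handed in: The bolt is within 0.15 rad of its stop (joint above 3.05), and the key stands released and at rest in the socket, upright within 0.2 rad, its tip more than 19 mm below the slot's mouth and within 20 mm of its centre seen from above (all of step 3 and angle between key's own z axis and vertical below 0.2 rad and linear speed of key below 0.02 m/s); the robot touches nothing.
It fails at once if tall jar moved more than 30 mm or tipped (distance of jar_tall from where it was at the start of the episode above 0.03 m or angle between jar_tall's own z axis and vertical above 0.35 rad).
It fails at once if short jar moved more than 30 mm or tipped (distance of jar_short from where it was at the start of the episode above 0.03 m or angle between jar_short's own z axis and vertical above 0.35 rad).
It fails at once if cake tin moved more than 30 mm or tipped (distance of tin from where it was at the start of the episode above 0.03 m or angle between tin's own z axis and vertical above 0.35 rad).
It fails at once if scoop moved more than 30 mm or tipped (distance of scoop from where it was at the start of the episode above 0.03 m or angle between scoop's own z axis and vertical above 0.35 rad).
It also fails if it takes over 72 s, if anything falls off the work surface, if the arm or the gripper's body presses on something with over 40 N, if the wrist force passes 120 N, or if a joint passes its speed limit or range.

ROBOT

A 6-joint arm with a two-finger parallel gripper is mounted at the origin on the work surface. World frame = base frame: x ahead of the robot, y to its left, z up, the work surface at z = 0. Lengths are in m, angles in rad, forces in N, time in s.
With the tool pointing down it reaches from about 0.3 to 0.75 m from the base axis. Payload 8.5 kg.
Tool frame: the origin (TCP) lies at the very end of the fingers, on their centre line; the grasp point (between the pads) lies 19 mm behind it (bot.hold_point_z is the y of the grasp point in the tool frame, in m); y points along the fingers, z is the direction in which the jaws open and shut, and the axes are right-handed (so a half turn about y gives the same grasp; the last joint's range is limited). The gripper opens to 85 mm and grips with 20 to 120 N. Pads are 22 mm wide; open, the fingers measure 114 mm over their backs; the gripper's body (76 mm by 85 mm) begins 54 mm behind the grasp point. The pads swing forward as they close: fully open they stand 13 mm farther back than shut.
Start: joints at [0.928, 0.381, 1.297, -0, 1.464, -0.215], TCP at [0.228, 0.5, 0.196] pointing down, gripper open.
Joint ranges: [-3.11, 3.11], [-0.89, 2.33], [0.22, 2.48], [-1.42, 4.56], [0.17, 2.85], [-2.88, 2.88]. Speed limits (rad/s): [2.39, 2.39, 3.14, 3.14, 3.14, 3.14].

INTERFACE

Orientations are given as a rotation vector (axis times angle).
In Python, from rig import bot gives the robot as it stands. The module is installed in compiled form; this text tells all that it offers.
- The arm moves only by the shell command python3 -m crank 'ROWS' [FORCE]. ROWS is JSON, a list of rows, each an object with "linear": the shift along the world's x, y, z in cm, a list of three; "roll": the turn about the world's z in rad; "jaw": the opening, from -1 (shut) to 1 (fully open). A call has 1 to 10 rows; each row is the pose to reach, as a shift and turn from the pose measured when the call began; what a row does not reach only later rows make up. A row lasts 1/12 s, in which the tool goes at most 41.7 mm and 7.16 degrees, less where a joint would pass 70% of its speed; a pose out of reach is approached as far as the arm can. A call with a gripper value outside its range is refused whole. The fingers move at their own pace and stop on an object; FORCE is the grip in N (left out, the last holds). Time passes only in rows, so rows that repeat a pose let the fingers close. It gives the time, the measured TCP pose, the force and the opening at its end, in the units of the state.
- bot.get_state(): the state, without advancing time (a new reading comes with each control period).
- bot.read_camera(name): name is "scene" or "top" or "wrist"; returns (picture, depth): 480x640x3 uint8, red, green, blue; 480x640 float32, m along the optical axis (not along the pixel's ray), 0 where there is no reading.
- bot.camera_model(name): a dict with "vertical_fov" (degrees; the focal length in pixels is half the picture's height over the tangent of half this angle, whatever the lens; pixels are square), "cx", "cy" (the principal point, pixels), "R" (3x3) and "t" (3): a world point X has camera coordinates R X + t. Camera axes: x right, y down, z forward; pixel columns grow to the right and rows downward; lengths in m; the calibration is good to about 2 mm. A picture is of the moment at which its call begins: read the wrist's pose just before it. camera_model takes no time and is no camera call; for the wrist camera it gives the pose at the moment of the call.
- bot.hand_in(): hands the job in, once; it reports no verdict.
The state is a dict: "time_s": time; "joints": joint angles; "qvel": joint speeds; "tau": joint torques, N m; "position": TCP position; "tool_rot": TCP orientation; "force": force on the tool from outside, world axes, zero at the start; "ft_torque": the same for the moment, N m; "width": opening from 0.0 (shut) to 1.0 (fully open).
Only numpy, scipy, OpenCV 4.12 (cv2) and the standard library are available. Lean on these libraries where they do the work, as an engineer would, in place of code of your own. Each camera call takes 0.05 s, during which the arm holds its last target. There are 200 camera calls.

## Working session

There is one attempt and no reset: what is moved stays moved. The work goes in short steps, Python scripts to look and compute and a shell command to move; the robot and the scene stay as the last step left them, time stands still between calls to the robot, and variables do not carry over. Pictures are saved under pics/ and viewed, about 8 in all and at most 12, crops included, and the job is handed in when it is done.

```bash
mkdir -p pics; cat > h.py <<'E'
import numpy as np, cv2
from rig import bot
def cam(n):
    m=bot.camera_model(n); p,d=bot.read_camera(n); return m,p,d
def world(m,d,u,v,z=None):
    f=240/np.tan(np.radians(m["vertical_fov"])/2); R=np.array(m["R"]); t=np.array(m["t"])
    r=np.array([(u-m["cx"])/f,(v-m["cy"])/f,1.0])
    if z is None: return R.T@(r*d[int(v),int(u)]-t)
    c=-R.T@t; w=R.T@r; return c+w*(z-c[2])/w[2]
def save(n,p): cv2.imwrite("pics/"+n+".png",p[:,:,::-1])
def pts(m,d):
    f=240/np.tan(np.radians(m["vertical_fov"])/2); v,u=np.mgrid[0:480,0:640]
    c=np.stack([(u-m["cx"])/f*d,(v-m["cy"])/f*d,d],-1); return (c-np.array(m["t"]))@np.array(m["R"])
E
python3 - <<'E'
from h import *
print(bot.get_state(), bot.hold_point_z)
for n in("top","scene"):
    m,p,d=cam(n); save(n,p); np.savez("pics/"+n,p=p,d=d,**{k:np.array(v) for k,v in m.items()}); print(n,m)
E
```

```text
{'time_s': 0.0, 'joints': array([ 9.27709330e-01,  3.81214448e-01,  1.29823015e+00, -2.67346787e-05,
        1.46358655e+00, -2.15300175e-01]), 'qvel': array([ 0.00118551,  0.00011774,  0.00080129, -0.0007469 ,  0.00133013,
       -0.00147866]), 'tau': array([-2.31970720e-03, -4.48451436e+01, -2.31282449e+01, -2.99042758e-04,
        4.73162669e-03,  1.55913528e-05]), 'position': array([0.22797992, 0.50016417, 0.19501223]), 'tool_rot': array([-1.54595479,  0.33603158, -0.33512342]), 'force': array([1.2090344 , 1.02359353, 1.16082498]), 'ft_torque': array([-0.09085203, -0.01745734,  0.01808022]), 'width': 0.9993676540375911} -0.0187
top {'vertical_fov': 47.25090031673369, 'cx': 324.1813348625739, 'cy': 235.91879553837296, 'R': array([[ 0.08642984, -0.99625734, -0.00109112],
       [-0.97397328, -0.08426614, -0.21041688],
       [ 0.20953742,  0.01924902, -0.97761114]]), 't': array([0.11143219, 0.56404993, 0.83692802])}
scene {'vertical_fov': 49.07673725079874, 'cx': 329.41486538262, 'cy': 237.72953566994286, 'R': array([[ 0.04995873,  0.99858149,  0.0184157 ],
       [ 0.77058139, -0.02680859, -0.63677753],
       [-0.63538056,  0.04600339, -0.77082763]]), 't': array([-0.19640067, -0.36068489,  1.37773028])}
```

View pics/top.png

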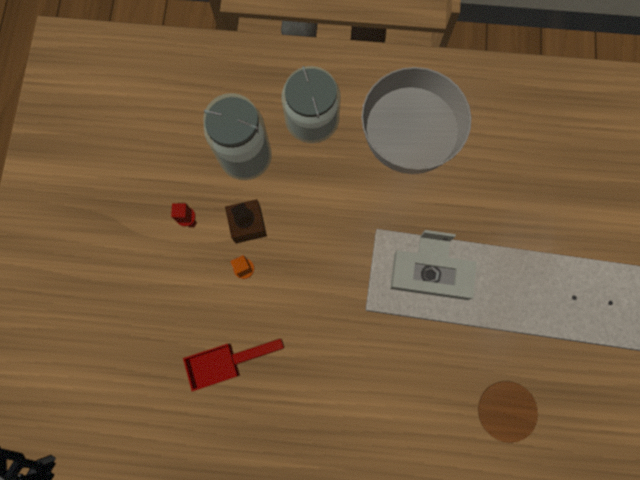

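View pics/scene.png

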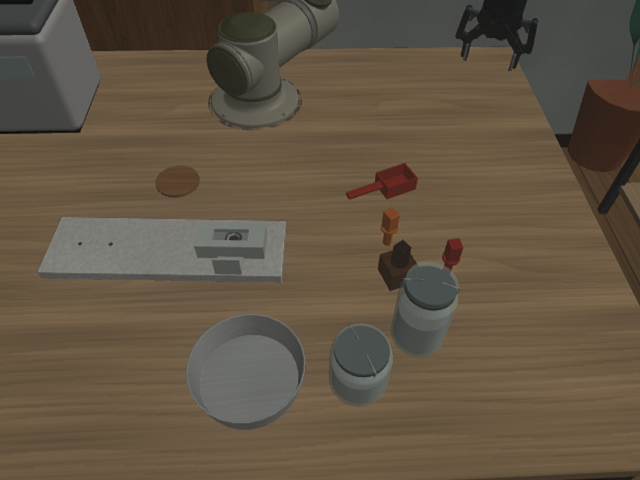

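Top view: wooden block with black grip at (243,213), orange lookalike at (242,267), red lookalike at (182,213). The housing slot is at (435,273). I choose the black grip in the wooden block; next is a close crop to check it, plus measurements.

```bash
python3 - <<'E'
from h import *
z=np.load("pics/top.npz"); m={k:z[k] for k in("vertical_fov","cx","cy","R","t")}; p,d=z["p"],z["d"]; P=pts(m,d)
a=cv2.resize(p[185:260,205:280],(400,400),interpolation=2); b=cv2.resize(p[235:310,385:485],(533,400),interpolation=2)
save("crop",cv2.resize(np.hstack([a,b]),(800,343)))
Z=P[...,2]
def info(name,u0,u1,v0,v1,z0,z1):
    k=np.zeros_like(Z,bool);k[v0:v1,u0:u1]=1;k&=(Z>z0)&(Z<z1)&(d>0); q=P[k]
    r=cv2.minAreaRect((q[:,:2]*1000).astype(np.float32)); print(name,len(q),"z",np.median(q[:,2]).round(4),"rect",np.round(r[0],1),np.round(r[1],1),round(r[2],1))
info("keytop",220,270,190,250,.085,.12)
info("block",220,270,190,250,.040,.053)
info("housing",385,485,235,310,.052,.062)
info("board",360,640,225,350,.015,.028)
info("slotfloor",405,465,255,292,.040,.052)
info("plate",415,460,225,245,.06,.075)
info("orange",225,260,250,285,.04,.2)
info("red",165,200,195,230,.04,.2)
info("tall",190,275,90,180,.12,.2)
info("scoop",180,290,335,395,.008,.05)
E
```

```text
keytop 232 z 0.0923 rect [574.5 295.8] [24.4 24. ] 37.0
block 799 z 0.0479 rect [574.8 295.7] [57.1 56.1] 18.5
housing 2364 z 0.058 rect [523.8 -24.4] [131.1  94.8] 86.8
board 18934 z 0.0224 rect [ 499.7 -147.8] [449.8 141.1] 86.7
slotfloor 605 z 0.0479 rect [499.1 -18.2] [78.2 44.8] 86.4
plate 110 z 0.0668 rect [572.5 -27.1] [49.9  5.1] 86.8
orange 398 z 0.0881 rect [489.5 285.3] [29.6 32.1] 50.8
red 444 z 0.0844 rect [567.5 392.3] [28.9 29.6] 89.3
tall 3075 z 0.159 rect [698.2 315.4] [93.5 89.6] 79.3
scoop 1155 z 0.0272 rect [345.7 285.8] [ 55.2 160.5] 23.1
```

View pics/crop.png

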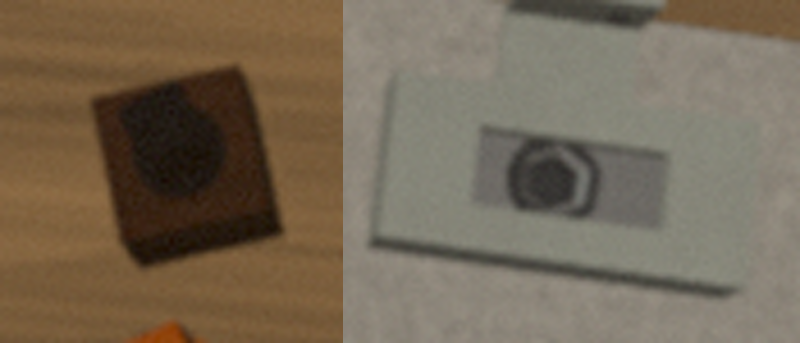

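The crop shows the black grip in the dark wooden block (my choice). The slot is at the right, with the bolt head left of centre, on the shelf's +y side by about 7 mm. Moving above the key.

```bash
python3 -m crank '[{"linear":[6,-4,2],"roll":0,"jaw":0},{"linear":[12,-8,3],"roll":0,"jaw":0},{"linear":[18,-11,3],"roll":0,"jaw":0},{"linear":[22,-13,3],"roll":0,"jaw":0},{"linear":[26,-15,3],"roll":0,"jaw":0},{"linear":[29,-18,3],"roll":0,"jaw":0},{"linear":[32,-20,3],"roll":0,"jaw":0},{"linear":[32,-20,3],"roll":0,"jaw":0},{"linear":[32,-20,3],"roll":0,"jaw":0},{"linear":[32,-20,3],"roll":0,"jaw":0}]' 40
cat >> h.py <<'E'
from scipy.spatial.transform import Rotation as Ro
def show():
    s=bot.get_state(); M=Ro.from_rotvec(s["tool_rot"]).as_matrix()
    print("t",round(s["time_s"],2),"pos",(s["position"]*1000).round(1),"yawz",np.degrees(np.arctan2(M[1,2],M[0,2])).round(1),"ydir",M[:,1].round(3),"F",s["force"].round(1),"T",s["ft_torque"].round(2),"w",round(s["width"]*85,1),"q",s["joints"].round(2)); return s,M
E
python3 - <<'E'
from h import *
s,M=show(); m,p,d=cam("wrist"); save("w1",p); P=pts(m,d); Z=P[...,2]
print("cam", (-m["R"].T@m["t"]).round(3), m["vertical_fov"])
q=P[(Z>.086)&(Z<.1)&(d>0)&(np.hypot(P[...,0]-.5745,P[...,1]-.296)<.035)]
print(len(q),cv2.minAreaRect((q[:,:2]*1000).astype(np.float32)),np.median(q,0))
E
```

```text
time_s: 0.93
position: [0.5526, 0.2958, 0.2236]
tool_rot: [-1.547, 0.34, -0.34]
force: [0.1, -0.2, 0.6]
width: 0.5
t 0.93 pos [552.6 295.8 223.6] yawz 65.2 ydir [-0.001 -0.003 -1.   ] F [ 0.1 -0.2  0.6] T [-0.02 -0.04  0.05] w 42.5 q [ 0.3   0.51  1.01 -0.    1.63 -0.83]
cam [0.492 0.323 0.401] 63.53975303146943
836 ((572.5408325195312, 297.36370849609375), (24.31088638305664, 24.06927490234375), 35.49498748779297) [0.57170686 0.29754447 0.09201903]
```

View pics/w1.png

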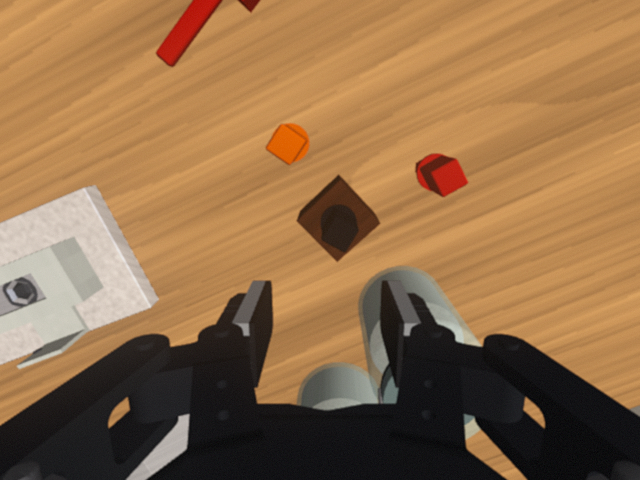

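Wrist view: key grip at (340,232) in the block, orange at (288,145), red at (440,175), bolt in slot at (21,291). Aligning the jaws with the grip and descending.

```bash
python3 -m crank '[{"linear":[1,0,0],"roll":-0.12,"jaw":0},{"linear":[2.1,0.1,0],"roll":-0.24,"jaw":0},{"linear":[2.1,0.1,-1],"roll":-0.36,"jaw":0},{"linear":[2.1,0.1,-4],"roll":-0.48,"jaw":0},{"linear":[2.1,0.1,-7],"roll":-0.51,"jaw":0},{"linear":[2.1,0.1,-10],"roll":-0.51,"jaw":0},{"linear":[2.1,0.1,-10],"roll":-0.51,"jaw":0},{"linear":[2.1,0.1,-10],"roll":-0.51,"jaw":0}]' 40
python3 -c "
from h import *
show()"
```

```text
time_s: 1.65
position: [0.5708, 0.2987, 0.1232]
tool_rot: [-1.447, 0.738, -0.731]
force: [-0.6, -0.7, 0.4]
width: 0.499
t 1.65 pos [570.8 298.7 123.2] yawz 36.1 ydir [-0.006 -0.001 -1.   ] F [-0.6 -0.7  0.4] T [-0.   -0.03 -0.01] w 42.4 q [ 0.3   0.6   1.12  0.    1.42 -0.33]
```

```bash
python3 -m crank '[{"linear":[0.3,-0.2,-2],"roll":0,"jaw":0},{"linear":[0.3,-0.2,-4.5],"roll":0,"jaw":0},{"linear":[0.3,-0.2,-6.6],"roll":0,"jaw":0},{"linear":[0.3,-0.2,-6.6],"roll":0,"jaw":0},{"linear":[0.3,-0.2,-6.6],"roll":0,"jaw":0}]' 40
python3 -c "
from h import *
show()"
```

```text
time_s: 2.07
position: [0.5743, 0.2973, 0.059]
tool_rot: [-1.446, 0.737, -0.732]
force: [-0.3, -0.2, 0.7]
width: 0.498
t 2.07 pos [574.3 297.3  59. ] yawz 36.1 ydir [-0.004 -0.001 -1.   ] F [-0.3 -0.2  0.7] T [-0.05 -0.02 -0.06] w 42.4 q [ 0.29  0.67  1.2   0.    1.28 -0.34]
```

```bash
python3 -m crank '[{"linear":[0,0,0],"roll":0,"jaw":-1},{"linear":[0,0,0],"roll":0,"jaw":-1},{"linear":[0,0,0],"roll":0,"jaw":-1},{"linear":[0,0,0],"roll":0,"jaw":-1},{"linear":[0,0,0],"roll":0,"jaw":-1},{"linear":[0,0,0],"roll":0,"jaw":-1},{"linear":[0,0,0],"roll":0,"jaw":-1}]' 60
python3 -m crank '[{"linear":[0,0,2.5],"roll":0,"jaw":-1},{"linear":[0,0,5],"roll":0,"jaw":-1},{"linear":[0,0,8],"roll":0,"jaw":-1},{"linear":[0,0,12],"roll":0,"jaw":-1},{"linear":[0,0,15],"roll":0,"jaw":-1},{"linear":[0,0,15],"roll":0,"jaw":-1}]'
python3 -c "
from h import *
show()"
```

```text
time_s: 2.65
position: [0.5743, 0.2973, 0.059]
tool_rot: [-1.446, 0.737, -0.732]
force: [-0.3, -0.3, -0.8]
width: 0.001
time_s: 3.15
position: [0.5763, 0.298, 0.2164]
tool_rot: [-1.437, 0.729, -0.738]
force: [0.7, 0.2, 0.3]
width: -0.0
t 3.15 pos [576.3 298.  216.4] yawz 36.1 ydir [ 0.008  0.003 -1.   ] F [0.7 0.2 0.3] T [ 0.   -0.03 -0.04] w -0.0 q [ 0.29  0.55  0.96  0.    1.63 -0.33]
```

The jaws shut on nothing, so I missed the key. Looking.

```bash
python3 - <<'E'
from h import *
s,M=show(); m,p,d=cam("wrist"); P=pts(m,d); Z=P[...,2]
q=P[(Z>.07)&(Z<.12)&(d>0)&(np.hypot(P[...,0]-.5745,P[...,1]-.296)<.06)]
print(len(q)); 
if len(q): print(cv2.minAreaRect((q[:,:2]*1000).astype(np.float32)),np.median(q,0))
mt,pt,dt=cam("top"); 
save("w2",np.hstack([cv2.resize(p,(480,360)),cv2.resize(pt[170:290,150:250],(300,360))]))
E
```

```text
t 3.15 pos [576.3 298.  216.4] yawz 36.1 ydir [ 0.008  0.003 -1.   ] F [0.7 0.2 0.3] T [ 0.   -0.03 -0.04] w -0.0 q [ 0.29  0.55  0.96  0.    1.63 -0.33]
1000
((572.7348022460938, 297.51904296875), (23.55731773376465, 23.83565902709961), 35.57303237915039) [0.57168664 0.29892135 0.0919507 ]
```

View pics/w2.png

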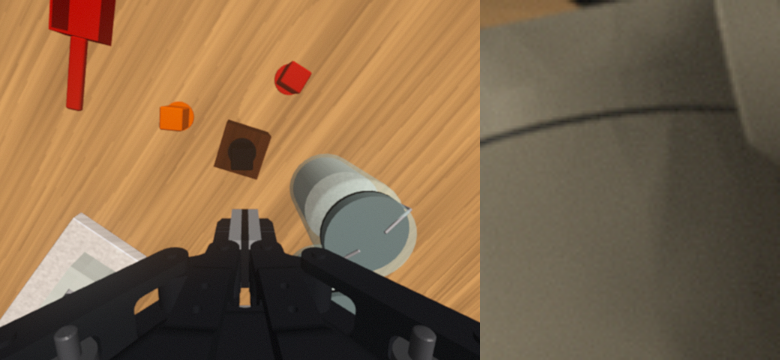

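```bash
python3 - <<'E'
from h import *
s,M=show(); m=bot.camera_model("wrist"); f=240/np.tan(np.radians(m["vertical_fov"])/2)
_,p,d=cam("wrist"); P=pts(m,d)
for k in (0,-.02,-.05,-.1):
    X=s["position"]+M[:,1]*k; c=m["R"]@X+m["t"]; print(k,(c[:2]/c[2]*f+[m["cx"],m["cy"]]).round(1),c[2].round(3))
for v in (275,282,290,300,320,340): print(v,[ (d[v,u].round(3),P[v,u].round(3)) for u in (316,338)])
E
```

```text
t 3.25 pos [574.5 297.4 210. ] yawz 36.1 ydir [-0.002 -0.    -1.   ] F [-0.6  0.3 -0.5] T [-0.03 -0.01  0.05] w 0.0 q [ 0.29  0.55  0.97  0.    1.62 -0.33]
0 [328.9 269.1] 0.189
-0.02 [329.2 285.1] 0.169
-0.05 [329.8 317.5] 0.14
-0.1 [331.6 416.4] 0.092
275 [(np.float32(0.414), array([ 0.614,  0.221, -0.   ])), (np.float32(0.415), array([ 0.634,  0.235, -0.002]))]
282 [(np.float32(0.145), array([0.564, 0.303, 0.252])), (np.float32(0.143), array([0.57 , 0.308, 0.254]))]
290 [(np.float32(0.136), array([0.564, 0.304, 0.261])), (np.float32(0.138), array([0.571, 0.308, 0.26 ]))]
300 [(np.float32(0.129), array([0.564, 0.304, 0.269])), (np.float32(0.129), array([0.57 , 0.308, 0.269]))]
320 [(np.float32(0.117), array([0.565, 0.303, 0.282])), (np.float32(0.116), array([0.57 , 0.307, 0.282]))]
340 [(np.float32(0.104), array([0.565, 0.304, 0.295])), (np.float32(0.102), array([0.569, 0.308, 0.296]))]
```

The fingers seem to end well above the reported TCP. Checking with two cameras.

```bash
python3 - <<'E'
from h import *
s,M=show()
for n in("wrist","scene"):
    m,p,d=cam(n); P=pts(m,d)
    k=(d>0)&(np.hypot(P[...,0]-s["position"][0],P[...,1]-s["position"][1])<.03)&(P[...,2]>.15)&(P[...,2]<.4)
    z=P[k]; o=z[np.argsort(z[:,2])][:400:40]; print(n,k.sum(),(o*1000).round(0).tolist())
    if n=="scene":
        c=m["R"]@s["position"]+m["t"]; f=240/np.tan(np.radians(m["vertical_fov"])/2); u,v=(c[:2]/c[2]*f+[m["cx"],m["cy"]]); print("TCP px",u,v)
        a=p[int(v)-70:int(v)+50,int(u)-80:int(u)+80].copy(); cv2.circle(a,(80,70),1,(255,0,0),-1); save("s2",cv2.resize(a,(640,480),interpolation=cv2.INTER_NEAREST))
E
```

```text
t 3.3 pos [574.  297.2 208.4] yawz 36.1 ydir [-0.005 -0.001 -1.   ] F [ 0.5  0.9 -1.5] T [ 0.03 -0.   -0.04] w 0.1 q [ 0.29  0.55  0.97  0.    1.62 -0.33]
wrist 39699 [[571.0, 308.0, 246.0], [562.0, 302.0, 248.0], [570.0, 308.0, 249.0], [569.0, 307.0, 250.0], [564.0, 303.0, 251.0], [569.0, 307.0, 252.0], [569.0, 307.0, 252.0], [566.0, 305.0, 253.0], [561.0, 302.0, 253.0], [578.0, 309.0, 254.0]]
scene 1322 [[585.0, 295.0, 245.0], [586.0, 297.0, 255.0], [586.0, 292.0, 259.0], [577.0, 287.0, 264.0], [570.0, 285.0, 268.0], [584.0, 291.0, 273.0], [585.0, 295.0, 278.0], [589.0, 295.0, 284.0], [602.0, 304.0, 290.0], [579.0, 286.0, 293.0]]
TCP px 410.06846877842816 201.89748940385977
```

View pics/s2.png

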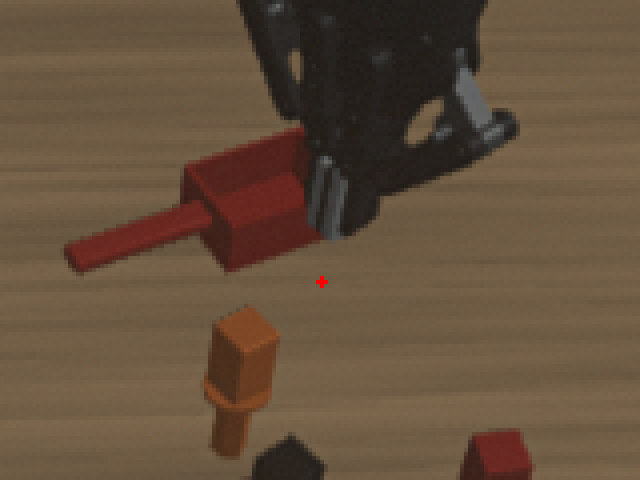

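Both cameras agree. The fingers really end about 37 mm above the reported TCP (245 vs 208 mm), while xy is fine. I'll correct z by that: the grasp needs reported z ≈ 21 mm.

```bash
python3 -m crank '[{"linear":[0,0,0],"roll":0,"jaw":0},{"linear":[0,0,-2],"roll":0,"jaw":0},{"linear":[0,0,-4],"roll":0,"jaw":0},{"linear":[0,0,-6],"roll":0,"jaw":0},{"linear":[0,0,-8],"roll":0,"jaw":0},{"linear":[0,0,-10],"roll":0,"jaw":0},{"linear":[0,0,-10],"roll":0,"jaw":0},{"linear":[0,0,-10],"roll":0,"jaw":0}]'
python3 -c "
from h import *
show()"
```

```text
time_s: 4.07
position: [0.5733, 0.2969, 0.1064]
tool_rot: [-1.45, 0.741, -0.729]
force: [0.2, -0.2, -0.6]
width: 0.502
t 4.07 pos [573.3 296.9 106.4] yawz 36.1 ydir [-0.01  -0.003 -1.   ] F [ 0.2 -0.2 -0.6] T [ 0.03  0.01 -0.02] w 42.6 q [ 0.29  0.62  1.14  0.    1.39 -0.34]
```

```bash
python3 -m crank '[{"linear":[0,0,-2],"roll":0,"jaw":0},{"linear":[0,0,-4],"roll":0,"jaw":0},{"linear":[0,0,-6],"roll":0,"jaw":0},{"linear":[0,0,-7],"roll":0,"jaw":0},{"linear":[0,0,-8],"roll":0,"jaw":0},{"linear":[0,0,-8.4],"roll":0,"jaw":0},{"linear":[0,0,-8.4],"roll":0,"jaw":0},{"linear":[0,0,-8.4],"roll":0,"jaw":0}]'
python3 -m crank '[{"linear":[0,0,0],"roll":0,"jaw":-1},{"linear":[0,0,0],"roll":0,"jaw":-1},{"linear":[0,0,0],"roll":0,"jaw":-1},{"linear":[0,0,0],"roll":0,"jaw":-1},{"linear":[0,0,0],"roll":0,"jaw":-1}]' 60
python3 -c "
from h import *
show()"
```

```text
time_s: 4.73
position: [0.5738, 0.2971, 0.0233]
tool_rot: [-1.449, 0.74, -0.729]
force: [0.4, 0.2, -0.1]
width: 0.503
time_s: 5.15
position: [0.5745, 0.2973, 0.0246]
tool_rot: [-1.447, 0.738, -0.731]
force: [-0.9, -1.2, 6.5]
width: 0.273
t 5.15 pos [574.5 297.3  24.6] yawz 36.1 ydir [-0.006 -0.002 -1.   ] F [-0.9 -1.2  6.5] T [ 0.03  0.06 -0.  ] w 23.2 q [ 0.29  0.7   1.23  0.    1.21 -0.34]
```

```bash
python3 -m crank '[{"linear":[0,0,1],"roll":0,"jaw":-1},{"linear":[0,0,3],"roll":0,"jaw":-1},{"linear":[0,0,5],"roll":0,"jaw":-1},{"linear":[0,0,8],"roll":0,"jaw":-1},{"linear":[0,0,11],"roll":0,"jaw":-1},{"linear":[0,0,13],"roll":0,"jaw":-1},{"linear":[0,0,13],"roll":0,"jaw":-1},{"linear":[0,0,13],"roll":0,"jaw":-1}]'
python3 -c "
from h import *
show()"
```

```text
time_s: 5.82
position: [0.5747, 0.2974, 0.1559]
tool_rot: [-1.446, 0.737, -0.732]
force: [0.5, -0.6, -1.7]
width: 0.271
t 5.82 pos [574.7 297.4 155.9] yawz 36.1 ydir [-0.004 -0.001 -1.   ] F [ 0.5 -0.6 -1.7] T [-0.02  0.01 -0.02] w 23.0 q [ 0.29  0.58  1.06  0.    1.5  -0.34]
```

```bash
python3 -m crank '[{"linear":[-1,-3,0],"roll":0,"jaw":-1},{"linear":[-2,-7,0],"roll":0,"jaw":-1},{"linear":[-3,-11,0],"roll":0,"jaw":-1},{"linear":[-4,-15,0],"roll":0,"jaw":-1},{"linear":[-5,-19,0],"roll":0,"jaw":-1},{"linear":[-6,-23,0],"roll":0,"jaw":-1},{"linear":[-6.8,-27,0],"roll":0,"jaw":-1},{"linear":[-6.8,-30,0],"roll":0,"jaw":-1},{"linear":[-6.8,-31.5,0],"roll":0,"jaw":-1},{"linear":[-6.8,-31.5,0],"roll":0,"jaw":-1}]'
python3 - <<'E'
from h import *
s,M=show(); m,p,d=cam("wrist"); f=240/np.tan(np.radians(m["vertical_fov"])/2)
# rectified top view of slot floor plane in shelf axes, 0.15 mm... 
a=np.radians(-3.3); o=np.array([.5066,-.0233]); ex=np.array([np.cos(a),np.sin(a)]); ey=np.array([-ex[1],ex[0]])
def warp(z,S=.00015,W=480,H=640):
    # rows: shelf y down (+y to -y), cols: shelf x
    v,u=np.mgrid[0:H,0:W]; xy=o+((u-W/2)*S)[...,None]*ex+((H/2-v)*S)[...,None]*ey
    X=np.concatenate([xy,np.full((H,W,1),z)],-1); c=X@m["R"].T+m["t"]
    g=c[...,:2]/c[...,2:]*f+[m["cx"],m["cy"]]; return cv2.remap(p,g.astype(np.float32)[...,0],g.astype(np.float32)[...,1],1)
w=warp(.048); np.save("pics/warp.npy",w)
for t in range(-45,46,5):
    pass
cv2.line(w,(240,0),(240,639),(0,255,0),1); cv2.line(w,(0,320),(479,320),(0,255,0),1)
save("w3",np.hstack([cv2.resize(p,(340,255)).copy() if 0 else cv2.copyMakeBorder(cv2.resize(p,(320,240)),0,360,0,0,0), cv2.resize(w,(450,600))]))
E
```

```text
time_s: 6.65
position: [0.5059, -0.0203, 0.1546]
tool_rot: [-1.446, 0.742, -0.733]
force: [0.8, 0.2, -1.2]
width: 0.277
t 6.65 pos [505.9 -20.3 154.6] yawz 35.9 ydir [-0.007 -0.001 -1.   ] F [ 0.8  0.2 -1.2] T [ 0.06 -0.03  0.07] w 23.6 q [-0.27  0.34  1.48 -0.    1.32 -0.9 ]
```

View pics/w3.png

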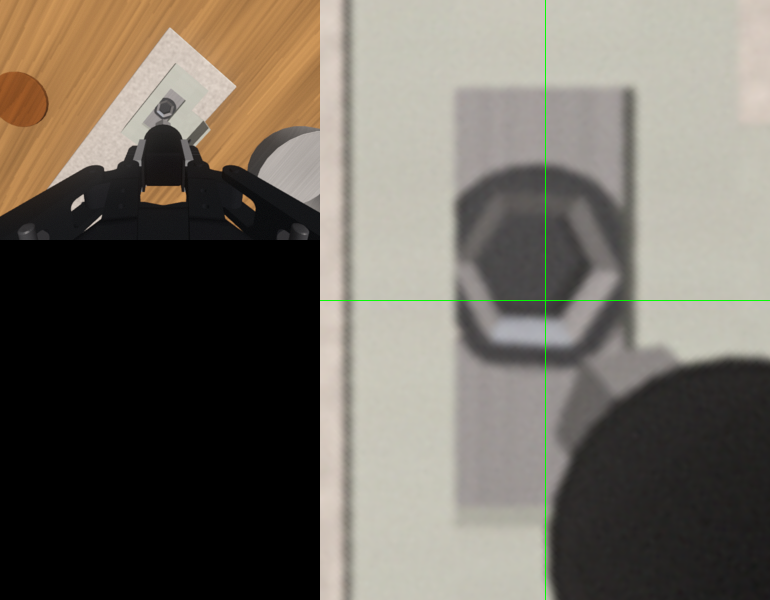

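The rectified view shows the slot well centred on my estimate. The bolt head is at shelf y ≈ +5 mm (display (540,268)) with the hex corners nearly along shelf x. I need the hex angle more finely, and which of the key's flats the jaws hold.

```bash
python3 - <<'E'
from h import *
w=np.load("pics/warp.npy"); g=cv2.GaussianBlur(cv2.cvtColor(w,cv2.COLOR_RGB2GRAY).astype(np.float32),(0,0),2)
gx=cv2.Sobel(g,5,1,0); gy=cv2.Sobel(g,5,0,1); G=np.hypot(gx,gy)
def hexpts(cx,cy,th,af):
    out=[];n=[]
    for k in range(6):
        a=th+np.pi/6+k*np.pi/3; l=np.linspace(-.22,.22,15)*af
        out.append(np.stack([cx+af/2*np.cos(a)-l*np.sin(a),cy-(af/2*np.sin(a)+l*np.cos(a))],-1)); n.append(np.tile([np.cos(a),-np.sin(a)],(15,1)))
    return np.concatenate(out),np.concatenate(n)
best=[]
s=.15
for th in np.radians(np.arange(-30,30,1.)):
  for cx in np.arange(225,250,2.):
    for cy in np.arange(275,300,2.):
        sc=0
        for af in(24/s,17/s):
            q,n=hexpts(cx,cy,th,af); i=q.round().astype(int); sc+=np.abs(gx[i[:,1],i[:,0]]*n[:,0]+gy[i[:,1],i[:,0]]*n[:,1]).mean()
        best.append((sc,np.degrees(th),cx,cy))
best.sort(reverse=True)
for b in best[:6]: print(b,"shelf x,y mm",(b[2]-240)*s,(320-b[3])*s)
m,p,d=cam("wrist"); save("w4",cv2.resize(p[170:330,250:410],(640,640),interpolation=2)[:600])
show()
E
```

```text
(np.float64(72.94157681108952), np.float64(-3.0000000000000004), np.float64(229.0), np.float64(285.0)) shelf x,y mm -1.65 5.25
(np.float64(72.87781822894165), np.float64(-2.0), np.float64(229.0), np.float64(285.0)) shelf x,y mm -1.65 5.25
(np.float64(72.71220875425595), np.float64(-4.0), np.float64(229.0), np.float64(285.0)) shelf x,y mm -1.65 5.25
(np.float64(72.70451755335577), np.float64(-4.0), np.float64(227.0), np.float64(285.0)) shelf x,y mm -1.95 5.25
(np.float64(72.69874487828238), np.float64(-2.0), np.float64(227.0), np.float64(285.0)) shelf x,y mm -1.95 5.25
(np.float64(72.59366395189718), np.float64(-1.0), np.float64(229.0), np.float64(285.0)) shelf x,y mm -1.65 5.25
t 6.75 pos [506.  -17.5 154.9] yawz 36.0 ydir [-0.006  0.    -1.   ] F [-0.5 -0.1 -1.9] T [-0.01  0.    0.  ] w 23.3 q [-0.27  0.34  1.48 -0.    1.32 -0.9 ]
```

View pics/w4.png

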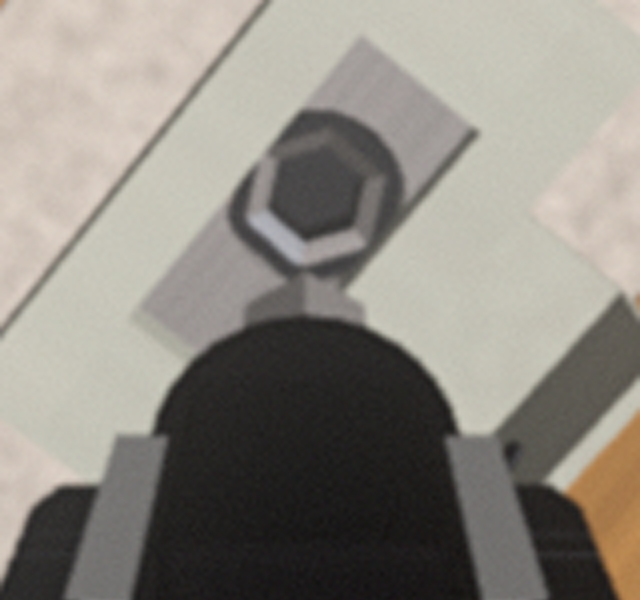

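Shank at (305,300) shows an edge facing the camera, so the jaws hold the key's x flats (key x = 36°). The hex corner is at about -6° world, so I turn the key about -12° (-0.215 rad). Next is the key tip offset.

```bash
python3 - <<'E'
from h import *
s,M=show(); m=bot.camera_model("wrist"); b=M[:,2]; pr=np.array([-b[1],b[0]])
for v in(238,239,240):
    c=world(m,None,326.3,v,s["position"][2]-.0216)[:2]; e=(c-s["position"][:2])*1000; print(v,"corner rel TCP: jaw",(e@b[:2]).round(1),"perp",(e@pr).round(1),"(9.2 expected)")
E
python3 -m crank '[{"linear":[0,0,0],"roll":-0.1,"jaw":-1},{"linear":[0,0,-2],"roll":-0.215,"jaw":-1},{"linear":[0,0,-4],"roll":-0.215,"jaw":-1},{"linear":[0,0,-6],"roll":-0.215,"jaw":-1},{"linear":[0,0,-7],"roll":-0.215,"jaw":-1},{"linear":[0,0,-7],"roll":-0.215,"jaw":-1},{"linear":[0,0,-7],"roll":-0.215,"jaw":-1}]'
python3 -c "
from h import *
show()"
```

```text
t 6.75 pos [506.  -17.5 154.9] yawz 36.0 ydir [-0.006  0.    -1.   ] F [-0.5 -0.1 -1.9] T [-0.01  0.    0.  ] w 23.3 q [-0.27  0.34  1.48 -0.    1.32 -0.9 ]
238 corner rel TCP: jaw -1.4 perp 9.7 (9.2 expected)
239 corner rel TCP: jaw -1.4 perp 9.1 (9.2 expected)
240 corner rel TCP: jaw -1.4 perp 8.6 (9.2 expected)
time_s: 7.33
position: [0.5058, -0.0163, 0.0845]
tool_rot: [-1.38, 0.905, -0.893]
force: [0.6, -0.2, 0.6]
width: 0.271
t 7.33 pos [505.8 -16.3  84.5] yawz 23.8 ydir [-0.007  0.002 -1.   ] F [ 0.6 -0.2  0.6] T [ 0.02 -0.02 -0.01] w 23.1 q [-0.27  0.42  1.59 -0.    1.14 -0.68]
```

```bash
python3 -m crank '[{"linear":[0.15,-0.15,-0.3],"roll":0,"jaw":-1},{"linear":[0.15,-0.15,-0.6],"roll":0,"jaw":-1},{"linear":[0.15,-0.15,-0.9],"roll":0,"jaw":-1},{"linear":[0.15,-0.15,-1.2],"roll":0,"jaw":-1},{"linear":[0.15,-0.15,-1.2],"roll":0,"jaw":-1}]'
python3 -m crank '[{"linear":[0,0,-0.2],"roll":0,"jaw":-1},{"linear":[0,0,-0.4],"roll":0,"jaw":-1},{"linear":[0,0,-0.6],"roll":0,"jaw":-1},{"linear":[0,0,-0.6],"roll":0,"jaw":-1}]'
python3 -c "
from h import *
show()"
```

```text
time_s: 7.75
position: [0.507, -0.0177, 0.0721]
tool_rot: [-1.38, 0.905, -0.892]
force: [0.1, 0.5, -1.6]
width: 0.27
time_s: 8.08
position: [0.5068, -0.0177, 0.0657]
tool_rot: [-1.38, 0.906, -0.892]
force: [-0.1, -0.6, -0.2]
width: 0.273
t 8.08 pos [506.8 -17.7  65.7] yawz 23.8 ydir [-0.009  0.002 -1.   ] F [-0.1 -0.6 -0.2] T [-0.04 -0.02  0.02] w 23.2 q [-0.27  0.45  1.61 -0.    1.09 -0.68]
```

```bash
for i in 1 2 3; do python3 -m crank '[{"linear":[0,0,-0.2],"roll":0,"jaw":-1},{"linear":[0,0,-0.4],"roll":0,"jaw":-1},{"linear":[0,0,-0.4],"roll":0,"jaw":-1}]'; done
python3 -c "
from h import *
show()"
```

```text
time_s: 8.33
position: [0.5067, -0.0177, 0.0614]
tool_rot: [-1.381, 0.906, -0.891]
force: [-0.6, 1.0, -1.8]
width: 0.274
time_s: 8.58
position: [0.5067, -0.0177, 0.057]
tool_rot: [-1.381, 0.906, -0.891]
force: [0.9, 0.1, -2.0]
width: 0.278
time_s: 8.83
position: [0.5068, -0.0177, 0.0535]
tool_rot: [-1.381, 0.906, -0.892]
force: [-0.5, 1.4, 4.3]
width: 0.271
t 8.83 pos [506.8 -17.7  53.5] yawz 23.8 ydir [-0.009  0.002 -1.   ] F [-0.5  1.4  4.3] T [0.05 0.22 0.01] w 23.0 q [-0.27  0.47  1.62 -0.    1.06 -0.68]
```

At the bottom: reported z 53.5 mm as predicted, with a contact force. Turning clockwise.

```bash
python3 -m crank '[{"linear":[0,0,0],"roll":0,"jaw":-1},{"linear":[0,0,0],"roll":0,"jaw":-1},{"linear":[0,0,0],"roll":-0.1,"jaw":-1},{"linear":[0,0,0],"roll":-0.2,"jaw":-1},{"linear":[0,0,0],"roll":-0.3,"jaw":-1},{"linear":[0,0,0],"roll":-0.4,"jaw":-1},{"linear":[0,0,0],"roll":-0.5,"jaw":-1},{"linear":[0,0,0],"roll":-0.6,"jaw":-1},{"linear":[0,0,0],"roll":-0.7,"jaw":-1},{"linear":[0,0,0],"roll":-0.8,"jaw":-1}]'
python3 -c "
from h import *
show()"
```

```text
time_s: 9.67
position: [0.5065, -0.0181, 0.0536]
tool_rot: [-1.0, 1.498, -1.482]
force: [-2.8, -2.8, 2.6]
width: 0.275
t 9.67 pos [506.5 -18.1  53.6] yawz -22.3 ydir [-0.005  0.007 -1.   ] F [-2.8 -2.8  2.6] T [-0.44  0.44  0.11] w 23.3 q [-0.27  0.47  1.62  0.01  1.06  0.11]
```

```bash
python3 -m crank '[{"linear":[0,0,0],"roll":-0.1,"jaw":-1},{"linear":[0,0,0],"roll":-0.2,"jaw":-1},{"linear":[0,0,0],"roll":-0.3,"jaw":-1},{"linear":[0,0,0],"roll":-0.4,"jaw":-1},{"linear":[0,0,0],"roll":-0.5,"jaw":-1},{"linear":[0,0,0],"roll":-0.6,"jaw":-1},{"linear":[0,0,0],"roll":-0.7,"jaw":-1},{"linear":[0,0,0],"roll":-0.8,"jaw":-1},{"linear":[0,0,0],"roll":-0.8,"jaw":-1}]'
python3 -c "
from h import *
show()"
python3 -m crank '[{"linear":[0,0,0],"roll":0,"jaw":0.2},{"linear":[0,0,0],"roll":0,"jaw":0.2},{"linear":[0,0,0],"roll":0,"jaw":0.2},{"linear":[0,0,0],"roll":0,"jaw":0.2},{"linear":[0,0,0],"roll":0,"jaw":0.2},{"linear":[0,0,0],"roll":0,"jaw":0.2}]'
python3 -c "
from h import *
show()
m,p,d=cam('wrist'); m2,p2,d2=cam('scene')
save('w5',np.hstack([cv2.resize(p,(400,300)),cv2.resize(p2[190:310,160:320],(400,300))]))"
```

```text
time_s: 10.42
position: [0.506, -0.0179, 0.0535]
tool_rot: [-0.383, 2.023, -2.005]
force: [-1.4, 0.4, 3.4]
width: 0.272
t 10.42 pos [506.  -17.9  53.5] yawz -68.3 ydir [ 0.     0.009 -1.   ] F [-1.4  0.4  3.4] T [ 0.03  0.6  -0.01] w 23.1 q [-0.27  0.46  1.63  0.01  1.05  0.91]
time_s: 10.92
position: [0.506, -0.018, 0.0535]
tool_rot: [-0.384, 2.022, -2.005]
force: [-0.3, -0.5, 0.2]
width: 0.599
t 10.92 pos [506.  -18.   53.5] yawz -68.3 ydir [ 0.     0.009 -1.   ] F [-0.3 -0.5  0.2] T [ 0.03 -0.02 -0.03] w 50.9 q [-0.27  0.46  1.63  0.01  1.05  0.91]
```

View pics/w5.png

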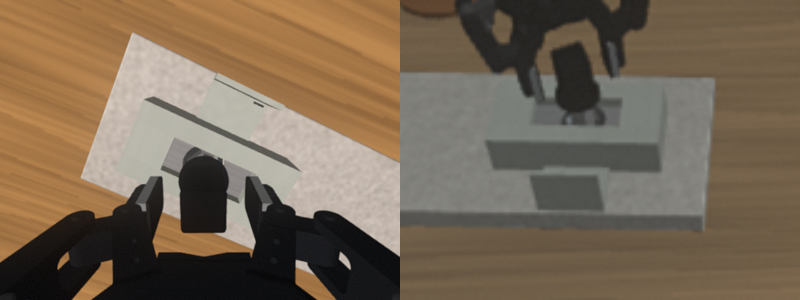

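Left view: open fingers stand clear of the grip at (203,205). Right view: the key stands in the socket, leaning slightly. Turning the open hand back a quarter turn and regripping.

```bash
python3 -m crank '[{"linear":[0.05,0,0],"roll":0.12,"jaw":0.2},{"linear":[0.05,0,0],"roll":0.24,"jaw":0.2},{"linear":[0.05,0,0],"roll":0.36,"jaw":0.2},{"linear":[0.05,0,0],"roll":0.48,"jaw":0.2},{"linear":[0.05,0,0],"roll":0.6,"jaw":0.2},{"linear":[0.05,0,0],"roll":0.72,"jaw":0.2},{"linear":[0.05,0,0],"roll":0.84,"jaw":0.2},{"linear":[0.05,0,0],"roll":0.96,"jaw":0.2},{"linear":[0.05,0,0],"roll":1.0,"jaw":0.2},{"linear":[0.05,0,0],"roll":1.0,"jaw":0.2}]'
python3 -m crank '[{"linear":[0,0,0],"roll":0.12,"jaw":0.2},{"linear":[0,0,0],"roll":0.24,"jaw":0.2},{"linear":[0,0,0],"roll":0.36,"jaw":0.2},{"linear":[0,0,0],"roll":0.48,"jaw":0.2},{"linear":[0,0,0],"roll":0.57,"jaw":0.2},{"linear":[0,0,0],"roll":0.57,"jaw":0.2},{"linear":[0,0,0],"roll":0.57,"jaw":0.2}]'
python3 -c "
from h import *
show()"
python3 -m crank '[{"linear":[0,0,0],"roll":0,"jaw":-1},{"linear":[0,0,0],"roll":0,"jaw":-1},{"linear":[0,0,0],"roll":0,"jaw":-1},{"linear":[0,0,0],"roll":0,"jaw":-1},{"linear":[0,0,0],"roll":0,"jaw":-1},{"linear":[0,0,0],"roll":0,"jaw":-1}]' 60
python3 -c "
from h import *
show()"
```

```text
time_s: 11.85
position: [0.5065, -0.0179, 0.0535]
tool_rot: [-1.115, 1.357, -1.341]
force: [-0.5, -1.2, -0.4]
width: 0.6
time_s: 12.43
position: [0.5065, -0.0179, 0.0535]
tool_rot: [-1.368, 0.935, -0.923]
force: [0.5, -0.4, 0.2]
width: 0.601
t 12.43 pos [506.5 -17.9  53.5] yawz 21.5 ydir [-0.009  0.    -1.   ] F [ 0.5 -0.4  0.2] T [0.03 0.01 0.03] w 51.1 q [-0.27  0.47  1.62 -0.    1.06 -0.64]
time_s: 12.93
position: [0.5067, -0.0179, 0.0536]
tool_rot: [-1.368, 0.935, -0.923]
force: [-0.9, 0.7, 2.0]
width: 0.274
t 12.93 pos [506.7 -17.9  53.6] yawz 21.5 ydir [-0.009  0.    -1.   ] F [-0.9  0.7  2. ] T [ 0.1   0.01 -0.  ] w 23.3 q [-0.27  0.47  1.62 -0.    1.06 -0.64]
```

```bash
python3 -m crank '[{"linear":[0,0,0],"roll":-0.12,"jaw":-1},{"linear":[0,0,0],"roll":-0.24,"jaw":-1},{"linear":[0,0,0],"roll":-0.36,"jaw":-1},{"linear":[0,0,0],"roll":-0.48,"jaw":-1},{"linear":[0,0,0],"roll":-0.6,"jaw":-1},{"linear":[0,0,0],"roll":-0.72,"jaw":-1},{"linear":[0,0,0],"roll":-0.84,"jaw":-1},{"linear":[0,0,0],"roll":-0.96,"jaw":-1},{"linear":[0,0,0],"roll":-1.0,"jaw":-1}]'
python3 -c "
from h import *
show()"
python3 -m crank '[{"linear":[0,0,0],"roll":-0.08,"jaw":-1},{"linear":[0,0,0],"roll":-0.16,"jaw":-1},{"linear":[0,0,0],"roll":-0.16,"jaw":-1}]'
python3 -c "
from h import *
show()"
python3 -m crank '[{"linear":[0,0,0],"roll":-0.07,"jaw":-1},{"linear":[0,0,0],"roll":-0.14,"jaw":-1},{"linear":[0,0,0],"roll":-0.14,"jaw":-1}]'
python3 -c "
from h import *
show()"
```

```text
time_s: 13.68
position: [0.5062, -0.0178, 0.0536]
tool_rot: [-0.843, 1.666, -1.649]
force: [-2.4, 0.5, 2.8]
width: 0.274
t 13.68 pos [506.2 -17.8  53.6] yawz -36.2 ydir [-0.005  0.008 -1.   ] F [-2.4  0.5  2.8] T [0.1  0.33 0.1 ] w 23.3 q [-0.27  0.46  1.62  0.01  1.06  0.36]
time_s: 13.93
position: [0.506, -0.0178, 0.0536]
tool_rot: [-0.723, 1.775, -1.757]
force: [-0.4, 0.2, 1.2]
width: 0.276
t 13.93 pos [506.  -17.8  53.6] yawz -45.5 ydir [-0.004  0.008 -1.   ] F [-0.4  0.2  1.2] T [0.03 0.14 0.  ] w 23.5 q [-0.27  0.46  1.63  0.01  1.06  0.52]
time_s: 14.18
position: [0.506, -0.0177, 0.0536]
tool_rot: [-0.612, 1.866, -1.847]
force: [-0.0, 0.8, 1.3]
width: 0.268
t 14.18 pos [506.  -17.7  53.6] yawz -53.5 ydir [-0.003  0.009 -1.   ] F [-0.   0.8  1.3] T [0.12 0.1  0.01] w 22.8 q [-0.27  0.46  1.63  0.01  1.06  0.66]
```

```bash
for i in 1 2; do python3 -m crank '[{"linear":[0,0,0],"roll":-0.07,"jaw":-1},{"linear":[0,0,0],"roll":-0.14,"jaw":-1},{"linear":[0,0,0],"roll":-0.14,"jaw":-1}]'; python3 -c "
from h import *
show()"; done
```

```text
time_s: 14.43
position: [0.506, -0.0177, 0.0536]
tool_rot: [-0.493, 1.952, -1.933]
force: [-0.2, 0.8, 2.2]
width: 0.272
t 14.43 pos [506.  -17.7  53.6] yawz -61.5 ydir [-0.002  0.009 -1.   ] F [-0.2  0.8  2.2] T [0.13 0.06 0.15] w 23.1 q [-0.27  0.46  1.63  0.01  1.05  0.79]
time_s: 14.68
position: [0.506, -0.0176, 0.0536]
tool_rot: [-0.368, 2.034, -2.015]
force: [-1.0, 0.9, 1.1]
width: 0.271
t 14.68 pos [506.  -17.6  53.6] yawz -69.3 ydir [-0.001  0.009 -1.   ] F [-1.   0.9  1.1] T [0.17 0.04 0.36] w 23.1 q [-0.27  0.46  1.63  0.01  1.05  0.93]
```

```bash
for i in 1 2; do python3 -m crank '[{"linear":[0,0,0],"roll":-0.05,"jaw":-1},{"linear":[0,0,0],"roll":-0.05,"jaw":-1},{"linear":[0,0,0],"roll":-0.05,"jaw":-1}]'; python3 -c "
from h import *
show()"; done
```

```text
time_s: 14.93
position: [0.5059, -0.0176, 0.0536]
tool_rot: [-0.325, 2.061, -2.041]
force: [-0.2, 0.3, 2.7]
width: 0.273
t 14.93 pos [505.9 -17.6  53.6] yawz -71.9 ydir [-0.     0.009 -1.   ] F [-0.2  0.3  2.7] T [0.14 0.04 0.38] w 23.2 q [-0.27  0.46  1.63  0.01  1.05  0.98]
time_s: 15.18
position: [0.5059, -0.0175, 0.0536]
tool_rot: [-0.279, 2.087, -2.067]
force: [-0.5, 1.2, 2.8]
width: 0.272
t 15.18 pos [505.9 -17.5  53.6] yawz -74.6 ydir [ 0.    0.01 -1.  ] F [-0.5  1.2  2.8] T [0.16 0.09 0.17] w 23.2 q [-0.27  0.46  1.63  0.01  1.05  1.02]
```

```bash
python3 -m crank '[{"linear":[0,0,0],"roll":0,"jaw":0.2},{"linear":[0,0,0],"roll":0,"jaw":0.2},{"linear":[0,0,0],"roll":0,"jaw":0.2},{"linear":[0,0,0],"roll":0,"jaw":0.2},{"linear":[0,0,0],"roll":0,"jaw":0.2}]'
python3 - <<'E'
from h import *
s,M=show()
for n in("top","scene"):
    m,p,d=cam(n); P=pts(m,d)
    k=(d>0)&(np.hypot(P[...,0]-.5065,P[...,1]+.018)<.022)&(P[...,2]>.075)&(P[...,2]<.13); q=P[k]
    print(n,len(q)); 
    if len(q)>20: print(cv2.minAreaRect((q[q[:,2]>.116][:,:2]*1000).astype(np.float32)),np.percentile(q[:,2],[5,50,95]))
    if n=="scene": save("s6",cv2.resize(p[190:290,170:300],(780,600),interpolation=2))
E
```

```text
time_s: 15.6
position: [0.5059, -0.0176, 0.0536]
tool_rot: [-0.279, 2.087, -2.067]
force: [0.2, -0.2, 0.4]
width: 0.6
t 15.6 pos [505.9 -17.6  53.6] yawz -74.6 ydir [ 0.    0.01 -1.  ] F [ 0.2 -0.2  0.4] T [-0.01 -0.05 -0.  ] w 51.0 q [-0.27  0.46  1.63  0.01  1.05  1.02]
top 0
scene 400
((507.45166015625, -16.77293586730957), (27.394489288330078, 23.84298324584961), 15.086057662963867) [0.07991162 0.10718347 0.12414164]
```

View pics/s6.png

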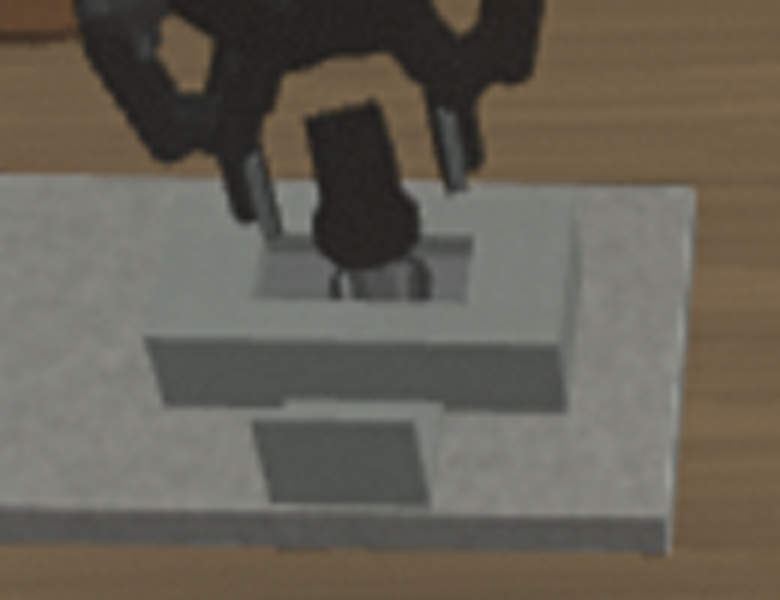

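Key stands upright in the socket, released (grip at (350,150)), its yaw ≈ 15° as the hand left it. The torque readings were ambiguous, so I'll take a fresh, firmer grip to prove the stop.

```bash
python3 -m crank '[{"linear":[0.05,-0.02,0],"roll":0.12,"jaw":0.2},{"linear":[0.05,-0.02,0],"roll":0.24,"jaw":0.2},{"linear":[0.05,-0.02,0],"roll":0.36,"jaw":0.2},{"linear":[0.05,-0.02,0],"roll":0.48,"jaw":0.2},{"linear":[0.05,-0.02,0],"roll":0.6,"jaw":0.2},{"linear":[0.05,-0.02,0],"roll":0.72,"jaw":0.2},{"linear":[0.05,-0.02,0],"roll":0.84,"jaw":0.2},{"linear":[0.05,-0.02,0],"roll":0.96,"jaw":0.2},{"linear":[0.05,-0.02,0],"roll":1.0,"jaw":0.2},{"linear":[0.05,-0.02,0],"roll":1.0,"jaw":0.2}]' >/dev/null
python3 -m crank '[{"linear":[0,0,0],"roll":0.12,"jaw":0.2},{"linear":[0,0,0],"roll":0.24,"jaw":0.2},{"linear":[0,0,0],"roll":0.36,"jaw":0.2},{"linear":[0,0,0],"roll":0.48,"jaw":0.2},{"linear":[0,0,0],"roll":0.57,"jaw":0.2},{"linear":[0,0,0],"roll":0.57,"jaw":0.2},{"linear":[0,0,0],"roll":0.57,"jaw":0.2}]' >/dev/null
python3 -m crank '[{"linear":[0,0,0],"roll":0,"jaw":-1},{"linear":[0,0,0],"roll":0,"jaw":-1},{"linear":[0,0,0],"roll":0,"jaw":-1},{"linear":[0,0,0],"roll":0,"jaw":-1},{"linear":[0,0,0],"roll":0,"jaw":-1},{"linear":[0,0,0],"roll":0,"jaw":-1}]' 100 >/dev/null
python3 -c "
from h import *
show()"
for i in 1 2; do python3 -m crank '[{"linear":[0,0,0],"roll":-0.06,"jaw":-1},{"linear":[0,0,0],"roll":-0.06,"jaw":-1}]' >/dev/null; python3 -c "
from h import *
show()"; done
```

```text
t 17.62 pos [506.4 -17.8  53.9] yawz 15.2 ydir [-0.009 -0.    -1.   ] F [-2.7 -0.2  5.5] T [-0.03  0.39  0.12] w 22.5 q [-0.27  0.47  1.62 -0.    1.06 -0.53]
t 17.78 pos [506.4 -17.8  53.9] yawz 11.6 ydir [-0.009  0.    -1.   ] F [-1.   0.4  3.6] T [0.02 0.23 0.21] w 22.9 q [-0.27  0.47  1.62 -0.    1.06 -0.47]
t 17.95 pos [506.4 -17.8  53.9] yawz 8.1 ydir [-0.01   0.001 -1.   ] F [-0.9 -0.4  2.9] T [-0.03  0.24  0.3 ] w 22.5 q [-0.27  0.47  1.62 -0.    1.06 -0.41]
```

```bash
for i in 1 2 3; do python3 -m crank '[{"linear":[0,0,0],"roll":-0.08,"jaw":-1},{"linear":[0,0,0],"roll":-0.08,"jaw":-1},{"linear":[0,0,0],"roll":-0.08,"jaw":-1}]' >/dev/null; python3 -c "
from h import *
show()"; done
```

```text
t 18.2 pos [506.3 -17.8  53.9] yawz 3.7 ydir [-0.009  0.002 -1.   ] F [-1.4 -0.8  2.7] T [-0.05  0.24 -0.03] w 22.3 q [-0.27  0.47  1.62 -0.    1.06 -0.33]
t 18.45 pos [506.3 -17.8  53.9] yawz -0.7 ydir [-0.009  0.003 -1.   ] F [-0.8 -0.5  3.5] T [ 0.02  0.25 -0.12] w 23.1 q [-0.27  0.47  1.62  0.    1.06 -0.26]
t 18.7 pos [506.3 -17.8  53.9] yawz -5.1 ydir [-0.009  0.004 -1.   ] F [-1.9 -0.1  2.7] T [ 0.05  0.25 -0.07] w 22.4 q [-0.27  0.47  1.62  0.    1.06 -0.18]
```

```bash
cat >> h.py <<'E'
def keyyaw():
    s,M=show(); m,p,d=cam("wrist"); P=pts(m,d); c=s["position"][:2]
    r=P[...,:2]-c; j=r@M[:2,2]
    k=(d>0)&(np.hypot(r[...,0],r[...,1])<.02)&(np.abs(j)<.009)&(P[...,2]>.085)&(P[...,2]<.118); q=P[k]; q0=q.mean(0)
    n=np.linalg.svd(q-q0,full_matrices=False)[2][2]; n*=np.sign(n[2]+1e-9) if abs(n[2])>.5 else 1
    a=np.degrees(np.arctan2(n[1],n[0])); y=np.degrees(np.arctan2(M[1,2],M[0,2]))
    print("pts",len(q),"normal",n.round(3),"key minus jaw deg",((a-y+45)%90-45).round(1),"res",((q-q0)@n).std().round(4),"centroid jaw/perp mm",((q0[:2]-c)@M[:2,2]*1000).round(1),((q0[:2]-c)@np.array([-M[1,2],M[0,2]])*1000).round(1)); return p
E
python3 -c "
from h import *
keyyaw()"
python3 -m crank '[{"linear":[0,0,0],"roll":0,"jaw":0.2},{"linear":[0,0,0],"roll":0,"jaw":0.2},{"linear":[0,0,0],"roll":0,"jaw":0.2},{"linear":[0,0,0],"roll":0,"jaw":0.2},{"linear":[0,0,0],"roll":0,"jaw":0.2}]' 100
python3 -c "
from h import *
p=keyyaw(); save('w7',cv2.resize(p[150:390,200:460],(650,600),interpolation=2))"
```

```text
t 18.7 pos [506.3 -17.8  53.9] yawz -5.1 ydir [-0.009  0.004 -1.   ] F [-1.9 -0.1  2.7] T [ 0.05  0.25 -0.07] w 22.4 q [-0.27  0.47  1.62  0.    1.06 -0.18]
pts 1834 normal [-0.075 -0.997 -0.005] key minus jaw deg 0.8 res 0.0003 centroid jaw/perp mm -0.0 11.2
time_s: 19.17
position: [0.5063, -0.0178, 0.0539]
tool_rot: [-1.171, 1.282, -1.267]
force: [0.8, -0.7, -0.3]
width: 0.598
t 19.17 pos [506.3 -17.8  53.9] yawz -5.1 ydir [-0.009  0.004 -1.   ] F [ 0.8 -0.7 -0.3] T [-0.03 -0.   -0.05] w 50.8 q [-0.27  0.47  1.62  0.    1.06 -0.18]
pts 1829 normal [-0.076 -0.997 -0.003] key minus jaw deg 0.7 res 0.0002 centroid jaw/perp mm 0.0 11.3
```

View pics/w7.png

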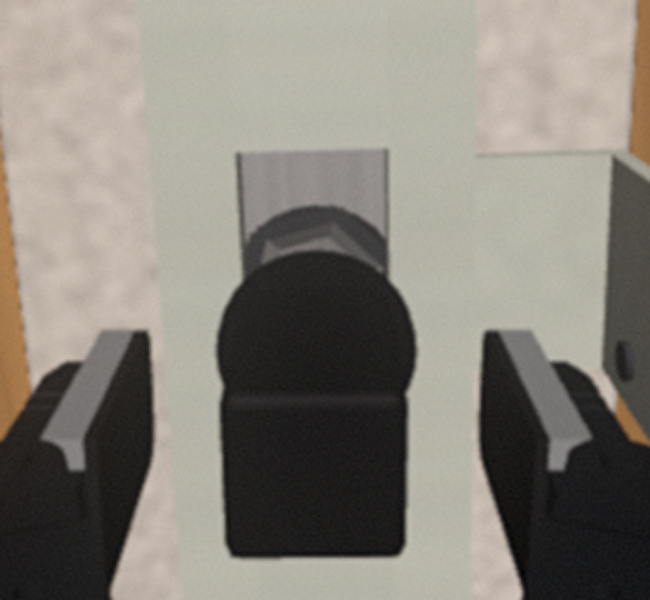

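The key follows the jaws to within 1°. The accumulated turn (208°) exceeds what the stop allows, so the key may have ridden over in the socket. I'll measure the hexagon itself around the shank from two hand angles.

```bash
cat > hx.py <<'E'
from h import *
import sys
a=np.radians(-3.3); ex=np.array([np.cos(a),np.sin(a)]); ey=np.array([-ex[1],ex[0]])
o=np.array([.5066,-.0233])-.0004*ex+.005*ey
def rect(m,p,z=.048,S=.0001,W=400):
    f=240/np.tan(np.radians(m["vertical_fov"])/2); v,u=np.mgrid[0:W,0:W]
    X=np.stack([o[0]+(u-W/2)*S,o[1]+(W/2-v)*S,np.full((W,W),z)],-1); c=X@np.array(m["R"]).T+m["t"]
    g=(c[...,:2]/c[...,2:]*f+[m["cx"],m["cy"]]).astype(np.float32); return cv2.remap(p,g[...,0],g[...,1],1)
if __name__=="__main__":
    s,M=show(); m,p,d=cam("wrist"); P=pts(m,d)
    k=(d>0)&(np.hypot(P[...,0]-o[0],P[...,1]-o[1])<.016)&(P[...,2]>.08)&(P[...,2]<.14)
    print("key top z pct",np.percentile(P[k][:,2],[50,90,98]).round(4))
    np.savez("pics/"+sys.argv[1],w=rect(m,p),t=-np.array(m["R"]).T@m["t"])
E
python3 hx.py A
python3 -m crank '[{"linear":[0,0,0],"roll":0.12,"jaw":0.2},{"linear":[0,0,0],"roll":0.24,"jaw":0.2},{"linear":[0,0,0],"roll":0.36,"jaw":0.2},{"linear":[0,0,0],"roll":0.48,"jaw":0.2},{"linear":[0,0,0],"roll":0.6,"jaw":0.2},{"linear":[0,0,0],"roll":0.72,"jaw":0.2},{"linear":[0,0,0],"roll":0.84,"jaw":0.2},{"linear":[0,0,0],"roll":0.96,"jaw":0.2},{"linear":[0,0,0],"roll":0.96,"jaw":0.2}]'
python3 hx.py B
python3 - <<'E'
from hx import *
A=np.load("pics/A.npz");B=np.load("pics/B.npz")
m,p,d=cam("scene"); C=rect(m,p)
f=lambda w:cv2.resize(w,(390,390))
def g(w):
    w=f(w).copy(); w=cv2.convertScaleAbs(w,alpha=1.5)
    return w
c=cv2.resize(p[215:255,205:255],(390,200),interpolation=2)
save("w8",np.vstack([np.hstack([g(A["w"]),g(B["w"])]),np.hstack([cv2.resize(g(C)[95:295],(390,200)),c])]))
print((A["t"]-[*o,0]).round(3),(B["t"]-[*o,0]).round(3))
E
```

```text
t 19.22 pos [506.3 -17.7  53.9] yawz -5.1 ydir [-0.009  0.004 -1.   ] F [ 0.4 -0.6  0.1] T [-0.02  0.02  0.02] w 50.9 q [-0.27  0.47  1.62  0.    1.06 -0.18]
key top z pct [0.1206 0.1217 0.1223]
time_s: 20.02
position: [0.5063, -0.0177, 0.0539]
tool_rot: [-1.51, 0.549, -0.54]
force: [0.1, 0.0, -0.6]
width: 0.605
t 20.02 pos [506.3 -17.7  53.9] yawz 50.2 ydir [-0.008 -0.006 -1.   ] F [ 0.1  0.  -0.6] T [ 0.05 -0.1  -0.04] w 51.4 q [-0.26  0.47  1.62 -0.01  1.06 -1.14]
key top z pct [0.1205 0.1217 0.1222]
[0.006 0.065 0.232] [-0.051  0.043  0.232]
```

View pics/w8.png

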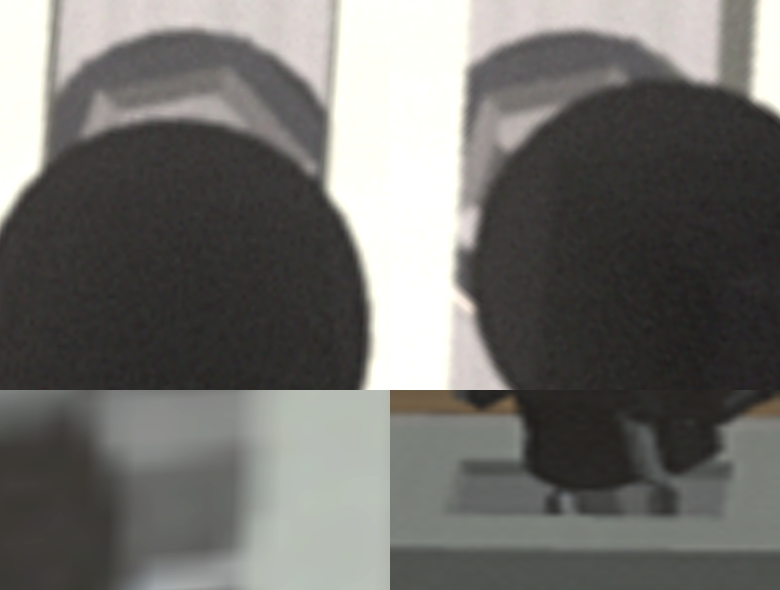

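The key is at full depth (top at 122 mm). In panels A and B the chamfer edge runs from (95,92) to (230,65), so the hex is now at +12° (mod 60) versus -6° at the start, and the bolt has turned about 162° (2.82 rad). The key turned 208°, so it hit the stop at about 0.15 → 0.38 N m and then rode over in the socket, which matches the torque peak and sign change. I'll regrip and bring the key up against the stop once more, gently, in case the bolt was dragged back.

```bash
python3 -m crank '[{"linear":[0,0,0],"roll":-0.12,"jaw":0.2},{"linear":[0,0,0],"roll":-0.24,"jaw":0.2},{"linear":[0,0,0],"roll":-0.36,"jaw":0.2},{"linear":[0,0,0],"roll":-0.48,"jaw":0.2},{"linear":[0,0,0],"roll":-0.6,"jaw":0.2},{"linear":[0,0,0],"roll":-0.72,"jaw":0.2},{"linear":[0,0,0],"roll":-0.84,"jaw":0.2},{"linear":[0,0,0],"roll":-0.95,"jaw":0.2},{"linear":[0,0,0],"roll":-0.95,"jaw":0.2}]' >/dev/null
python3 -c "
from h import *
keyyaw()"
python3 -m crank '[{"linear":[0,0,0],"roll":0,"jaw":-1},{"linear":[0,0,0],"roll":0,"jaw":-1},{"linear":[0,0,0],"roll":0,"jaw":-1},{"linear":[0,0,0],"roll":0,"jaw":-1},{"linear":[0,0,0],"roll":0,"jaw":-1},{"linear":[0,0,0],"roll":0,"jaw":-1}]' 60 >/dev/null
python3 -c "
from h import *
show()"
for i in 1 2 3 4; do python3 -m crank '[{"linear":[0,0,0],"roll":-0.05,"jaw":-1},{"linear":[0,0,0],"roll":-0.08,"jaw":-1},{"linear":[0,0,0],"roll":-0.08,"jaw":-1}]' >/dev/null; python3 -c "
from h import *
show()"; done
```

```text
t 20.87 pos [506.3 -17.8  53.9] yawz -5.1 ydir [-0.009  0.004 -1.   ] F [ 0.1 -0.4  0.1] T [-0.01  0.03  0.03] w 51.0 q [-0.27  0.47  1.62  0.    1.06 -0.18]
pts 1826 normal [-0.075 -0.997 -0.005] key minus jaw deg 0.8 res 0.0002 centroid jaw/perp mm 0.0 11.3
t 21.42 pos [506.4 -17.8  54.1] yawz -4.7 ydir [-0.009  0.003 -1.   ] F [-0.9  0.2  3. ] T [0.02 0.11 0.  ] w 23.4 q [-0.27  0.47  1.62  0.    1.06 -0.19]
t 21.67 pos [506.4 -17.8  54.1] yawz -9.4 ydir [-0.009  0.004 -1.   ] F [-0.6  0.2  2. ] T [ 0.06  0.12 -0.01] w 23.4 q [-0.27  0.47  1.62  0.    1.06 -0.11]
t 21.92 pos [506.4 -17.8  54.1] yawz -13.9 ydir [-0.008  0.005 -1.   ] F [0.1 1.1 1.5] T [ 0.08  0.01 -0.02] w 23.3 q [-0.27  0.47  1.62  0.    1.06 -0.03]
t 22.17 pos [506.5 -17.7  54.1] yawz -18.5 ydir [-0.007  0.006 -1.   ] F [0.7 0.2 1.3] T [ 0.11 -0.05  0.01] w 23.0 q [-0.27  0.47  1.62  0.    1.06  0.05]
t 22.42 pos [506.5 -17.7  54.1] yawz -23.0 ydir [-0.007  0.006 -1.   ] F [-0.1  1.   2.1] T [0.12 0.09 0.02] w 23.3 q [-0.27  0.47  1.62  0.    1.06  0.13]
```

```bash
for i in 1 2 3; do python3 -m crank '[{"linear":[0,0,0],"roll":-0.06,"jaw":-1},{"linear":[0,0,0],"roll":-0.06,"jaw":-1}]' >/dev/null; python3 -c "
from h import *
show()"; done
```

```text
t 22.58 pos [506.3 -17.7  54.1] yawz -26.4 ydir [-0.007  0.007 -1.   ] F [-1.   0.8  2.8] T [ 0.06  0.3  -0.01] w 23.2 q [-0.27  0.47  1.62  0.01  1.06  0.19]
t 22.75 pos [506.3 -17.7  54.1] yawz -29.8 ydir [-0.007  0.007 -1.   ] F [-0.9 -0.5  2.4] T [0.   0.23 0.13] w 23.4 q [-0.27  0.46  1.62  0.01  1.06  0.25]
t 22.92 pos [506.2 -17.7  54.1] yawz -33.1 ydir [-0.006  0.007 -1.   ] F [-0.4  0.1  2.3] T [0.04 0.14 0.26] w 23.1 q [-0.27  0.46  1.62  0.01  1.06  0.3 ]
```

Torque is 0.13 → 0.26 N m at the angle predicted for the stop, well over the 0.1 of turning. Unloading by about 9°, within the play, then releasing.

```bash
python3 -m crank '[{"linear":[0,0,0],"roll":-0.02,"jaw":-1},{"linear":[0,0,0],"roll":-0.02,"jaw":-1},{"linear":[0,0,0],"roll":-0.02,"jaw":-1}]' >/dev/null; python3 -c "
from h import *
show()"
python3 -m crank '[{"linear":[0,0,0],"roll":0.08,"jaw":-1},{"linear":[0,0,0],"roll":0.17,"jaw":-1},{"linear":[0,0,0],"roll":0.17,"jaw":-1}]' >/dev/null; python3 -c "
from h import *
show()"
python3 -m crank '[{"linear":[0,0,0],"roll":0,"jaw":0.2},{"linear":[0,0,0],"roll":0,"jaw":0.2},{"linear":[0,0,0],"roll":0,"jaw":0.2},{"linear":[0,0,0],"roll":0,"jaw":0.2},{"linear":[0,0,0],"roll":0,"jaw":0.2},{"linear":[0,0,0],"roll":0,"jaw":0.2}]' >/dev/null
python3 hx.py C
python3 - <<'E'
from hx import *
keyyaw(); C=np.load("pics/C.npz")["w"]; A=np.load("pics/A.npz")["w"]
for n,w in(("A",A),("C",C)):
    g=cv2.GaussianBlur(cv2.cvtColor(w,cv2.COLOR_RGB2GRAY).astype(np.float32),(0,0),2); gx=cv2.Sobel(g,5,1,0); gy=cv2.Sobel(g,5,0,1); r=[]
    for e in np.arange(-18,42,1.):       # direction of the +y-side edge, deg
        b=0
        for cx in np.arange(185,216,3.):
            for cy in np.arange(185,216,3.):
                t=np.radians(e); l=np.linspace(-60,60,40); x=cx-120*np.sin(t)+l*np.cos(t); y=cy-120*np.cos(t)-l*np.sin(t)
                i=np.clip(np.stack([x,y]).round().astype(int),0,399); b=max(b,abs((gx[i[1],i[0]]*-np.sin(t)+gy[i[1],i[0]]*-np.cos(t)).mean()))
        r.append((round(b,1),e))
    print(n,sorted(r,reverse=True)[:4])
E
```

```text
t 23.17 pos [506.2 -17.7  54.1] yawz -34.1 ydir [-0.006  0.007 -1.   ] F [-1.   0.5  2.5] T [0.04 0.11 0.37] w 23.5 q [-0.27  0.46  1.62  0.01  1.06  0.32]
t 23.42 pos [506.2 -17.7  54.1] yawz -24.2 ydir [-0.008  0.006 -1.   ] F [-0.9 -1.1  1.3] T [-0.02  0.06  0.14] w 23.3 q [-0.27  0.47  1.62  0.    1.06  0.15]
t 23.92 pos [506.3 -17.7  54.1] yawz -24.2 ydir [-0.007  0.006 -1.   ] F [-0.2  0.4 -0. ] T [-0.05 -0.02 -0.04] w 51.1 q [-0.27  0.47  1.62  0.    1.06  0.15]
key top z pct [0.1206 0.1217 0.1222]
t 23.97 pos [506.3 -17.7  54.1] yawz -24.2 ydir [-0.007  0.006 -1.   ] F [ 0. -0. -0.] T [0.02 0.04 0.02] w 50.8 q [-0.27  0.47  1.62  0.    1.06  0.15]
pts 1793 normal [-0.405 -0.914 -0.002] key minus jaw deg 0.3 res 0.0002 centroid jaw/perp mm -0.0 11.1
A [(np.float64(18.9), np.float64(15.0)), (np.float64(18.8), np.float64(14.0)), (np.float64(18.8), np.float64(13.0)), (np.float64(18.5), np.float64(16.0))]
C [(np.float64(12.3), np.float64(19.0)), (np.float64(12.2), np.float64(20.0)), (np.float64(12.0), np.float64(18.0)), (np.float64(11.9), np.float64(21.0))]
```

The stop is confirmed at 0.37 N m and the key is released at full depth. The C fit is from a different viewpoint, so I'll repeat the hex measurement from viewpoint A for a like-for-like comparison.

```bash
python3 -m crank '[{"linear":[0,0,0],"roll":0.12,"jaw":0.2},{"linear":[0,0,0],"roll":0.24,"jaw":0.2},{"linear":[0,0,0],"roll":0.333,"jaw":0.2},{"linear":[0,0,0],"roll":0.333,"jaw":0.2},{"linear":[0,0,0],"roll":0.333,"jaw":0.2}]' >/dev/null
python3 hx.py D
python3 - <<'E'
from hx import *
A=np.load("pics/A.npz")["w"];D=np.load("pics/D.npz")["w"]
for n,w in(("A",A),("D",D)):
    g=cv2.GaussianBlur(cv2.cvtColor(w,cv2.COLOR_RGB2GRAY).astype(np.float32),(0,0),2); gx=cv2.Sobel(g,5,1,0); gy=cv2.Sobel(g,5,0,1)
    # dark ring -> chamfer boundary: first strong brightening going down each column from the head's rim
    pt=[]
    for x in range(115,216,4):
        c=gy[45:125,x]; pt.append((x,45+int(np.argmax(c)),round(float(c.max()))))
    q=np.array([(a,b) for a,b,_ in pt],np.float32); v=cv2.fitLine(q,cv2.DIST_HUBER,0,.01,.01).ravel()
    print(n,"edge deg",np.degrees(np.arctan(-v[1]/v[0])).round(1),[b for _,b,_ in pt],[c for *_,c in pt][::5])
roi=(slice(40,125),slice(60,330)); print("mean abs diff A-D",np.abs(A[roi].astype(int)-D[roi]).mean().round(2))
E
```

```text
t 24.43 pos [506.3 -17.7  54.1] yawz -5.3 ydir [-0.009  0.003 -1.   ] F [ 0.   0.2 -0.3] T [ 0.03 -0.01  0.03] w 50.9 q [-0.27  0.47  1.62  0.    1.06 -0.18]
key top z pct [0.1205 0.1217 0.1223]
A edge deg 9.7 [104, 111, 111, 112, 111, 111, 111, 111, 109, 107, 107, 107, 107, 107, 105, 104, 104, 104, 101, 100, 100, 100, 99, 97, 97, 97] [13, 31, 28, 32, 29, 27]
D edge deg 14.2 [119, 95, 94, 92, 90, 89, 112, 112, 111, 110, 109, 108, 108, 107, 105, 104, 103, 101, 100, 99, 97, 95, 95, 95, 96, 97] [12, 13, 27, 35, 28, 24]
mean abs diff A-D 4.35
```

```bash
python3 - <<'E'
import numpy as np, cv2
for n in "AD":
    w=np.load(f"pics/{n}.npz")["w"]; g=cv2.GaussianBlur(cv2.cvtColor(w,cv2.COLOR_RGB2GRAY).astype(np.float32),(0,0),2.5); gy=cv2.Sobel(g,5,0,1); q=[]
    for x in range(115,226,3):
        y0=94-(x-97)*.194; r=np.arange(int(y0-15),int(y0+13)); c=gy[r,x]; k=[i for i in range(1,len(c)-1) if c[i]>3 and c[i]>=c[i-1] and c[i]>c[i+1]]
        if k: q.append((x,r[k[0]]))
    q=np.array(q,np.float32); v=cv2.fitLine(q,cv2.DIST_HUBER,0,.01,.01).ravel(); print(n,len(q),"edge deg",np.degrees(np.arctan(-v[1]/v[0])).round(1),"y@165",(v[3]+(165-v[2])*v[1]/v[0]).round(1),q[:,1].astype(int).tolist())
E
```

```text
A 37 edge deg 12.7 y@165 81.0 [95, 93, 91, 90, 89, 88, 88, 88, 88, 88, 88, 82, 82, 82, 82, 81, 82, 82, 82, 81, 79, 78, 77, 76, 75, 74, 74, 74, 73, 72, 71, 71, 71, 71, 71, 71, 70]
D 37 edge deg 19.0 y@165 78.7 [97, 96, 94, 93, 92, 90, 90, 89, 88, 86, 86, 86, 84, 82, 82, 80, 78, 77, 76, 74, 73, 73, 73, 71, 70, 69, 69, 70, 69, 67, 65, 64, 62, 62, 64, 68, 70]
```

Like-for-like, the hex now reads about 19° versus about 13° in A. Backing off with the key wedged must have dragged the bolt roughly 6° back. I'll regrip, push to the stop again, and this time open the jaws right there without unwinding.

```bash
python3 -m crank '[{"linear":[0,0,0],"roll":-0.12,"jaw":0.2},{"linear":[0,0,0],"roll":-0.24,"jaw":0.2},{"linear":[0,0,0],"roll":-0.325,"jaw":0.2},{"linear":[0,0,0],"roll":-0.325,"jaw":0.2},{"linear":[0,0,0],"roll":-0.325,"jaw":0.2}]' >/dev/null
python3 -m crank '[{"linear":[0,0,0],"roll":0,"jaw":-1},{"linear":[0,0,0],"roll":0,"jaw":-1},{"linear":[0,0,0],"roll":0,"jaw":-1},{"linear":[0,0,0],"roll":0,"jaw":-1},{"linear":[0,0,0],"roll":0,"jaw":-1},{"linear":[0,0,0],"roll":0,"jaw":-1}]' 60 >/dev/null
python3 -c "
from h import *
show()"
for i in 1 2 3 4; do python3 -m crank '[{"linear":[0,0,0],"roll":-0.045,"jaw":-1},{"linear":[0,0,0],"roll":-0.045,"jaw":-1},{"linear":[0,0,0],"roll":-0.045,"jaw":-1}]' >/dev/null; python3 -c "
from h import *
show()"; done
```

```text
t 25.4 pos [506.3 -17.7  54.2] yawz -23.8 ydir [-0.007  0.006 -1.   ] F [-0.5  0.5  3.1] T [ 0.04  0.08 -0.01] w 22.7 q [-0.27  0.47  1.62  0.    1.06  0.14]
t 25.65 pos [506.3 -17.7  54.2] yawz -26.3 ydir [-0.007  0.006 -1.   ] F [0.1 0.1 1.6] T [-0.04  0.12 -0.05] w 22.8 q [-0.27  0.46  1.62  0.    1.06  0.19]
t 25.9 pos [506.3 -17.7  54.3] yawz -28.8 ydir [-0.007  0.007 -1.   ] F [-1.3  0.8  3.1] T [ 0.04  0.09 -0.  ] w 22.9 q [-0.27  0.46  1.62  0.01  1.06  0.23]
t 26.15 pos [506.3 -17.7  54.2] yawz -31.3 ydir [-0.007  0.007 -1.   ] F [-0.  -0.1  2.3] T [ 0.04  0.12 -0.05] w 23.5 q [-0.27  0.46  1.62  0.01  1.06  0.27]
t 26.4 pos [506.2 -17.7  54.2] yawz -33.7 ydir [-0.006  0.007 -1.   ] F [-0.9  0.   1.7] T [0.07 0.1  0.3 ] w 23.5 q [-0.27  0.46  1.62  0.01  1.06  0.31]
```

```bash
python3 -m crank '[{"linear":[0,0,0],"roll":-0.03,"jaw":-1},{"linear":[0,0,0],"roll":-0.03,"jaw":-1},{"linear":[0,0,0],"roll":-0.03,"jaw":-1}]' >/dev/null; python3 -c "
from h import *
show()"
python3 -m crank '[{"linear":[0,0,0],"roll":0,"jaw":0.2},{"linear":[0,0,0],"roll":0,"jaw":0.2},{"linear":[0,0,0],"roll":0,"jaw":0.2},{"linear":[0,0,0],"roll":0,"jaw":0.2},{"linear":[0,0,0],"roll":0,"jaw":0.2}]' >/dev/null
python3 -c "
from h import *
keyyaw()"
python3 -m crank '[{"linear":[0,0,0],"roll":0.12,"jaw":0.2},{"linear":[0,0,0],"roll":0.24,"jaw":0.2},{"linear":[0,0,0],"roll":0.36,"jaw":0.2},{"linear":[0,0,0],"roll":0.48,"jaw":0.2},{"linear":[0,0,0],"roll":0.52,"jaw":0.2},{"linear":[0,0,0],"roll":0.52,"jaw":0.2},{"linear":[0,0,0],"roll":0.52,"jaw":0.2}]' >/dev/null
python3 hx.py E
python3 - <<'E'
import numpy as np, cv2
for n in "ADE":
    w=np.load(f"pics/{n}.npz")["w"]; g=cv2.GaussianBlur(cv2.cvtColor(w,cv2.COLOR_RGB2GRAY).astype(np.float32),(0,0),2.5); gy=cv2.Sobel(g,5,0,1); q=[]
    for x in range(115,226,3):
        y0=94-(x-97)*.194; r=np.arange(int(y0-15),int(y0+13)); c=gy[r,x]; k=[i for i in range(1,len(c)-1) if c[i]>3 and c[i]>=c[i-1] and c[i]>c[i+1]]
        if k: q.append((x,r[k[0]]))
    q=np.array(q,np.float32); v=cv2.fitLine(q,cv2.DIST_HUBER,0,.01,.01).ravel(); print(n,len(q),"edge deg",np.degrees(np.arctan(-v[1]/v[0])).round(1),"y@165",(v[3]+(165-v[2])*v[1]/v[0]).round(1),q[::3,1].astype(int).tolist())
E
```

```text
t 26.65 pos [506.2 -17.7  54.2] yawz -35.3 ydir [-0.006  0.007 -1.   ] F [-0.2  0.7  2.5] T [0.06 0.07 0.35] w 22.9 q [-0.27  0.46  1.62  0.01  1.06  0.34]
t 27.07 pos [506.2 -17.7  54.2] yawz -35.3 ydir [-0.006  0.007 -1.   ] F [-0.1  0.3  0.9] T [-0.02 -0.02 -0.01] w 51.0 q [-0.27  0.46  1.62  0.01  1.06  0.34]
pts 1782 normal [-0.555 -0.832 -0.002] key minus jaw deg 1.6 res 0.0002 centroid jaw/perp mm 0.0 11.1
t 27.7 pos [506.3 -17.7  54.2] yawz -5.6 ydir [-0.009  0.003 -1.   ] F [-0.3 -0.6 -1. ] T [0.02 0.04 0.04] w 51.1 q [-0.27  0.47  1.62  0.    1.06 -0.17]
key top z pct [0.1205 0.1217 0.1222]
A 37 edge deg 12.7 y@165 81.0 [95, 90, 88, 88, 82, 81, 82, 78, 75, 74, 71, 71, 70]
D 37 edge deg 19.0 y@165 78.7 [97, 93, 90, 86, 84, 80, 76, 73, 70, 70, 65, 62, 70]
E 37 edge deg 11.6 y@165 79.0 [88, 88, 87, 82, 81, 82, 82, 75, 74, 74, 73, 67, 67]
```

The hex is back at 11.6° (A: 12.7°), the torque was 0.35 N m at the stop, and the key is still at full depth. Lifting straight off and checking.

```bash
python3 -m crank '[{"linear":[0,0,1],"roll":0,"jaw":0.2},{"linear":[0,0,3],"roll":0,"jaw":0.2},{"linear":[0,0,5],"roll":0,"jaw":0.2},{"linear":[0,0,8],"roll":0,"jaw":0.2},{"linear":[0,0,11],"roll":0,"jaw":0.2},{"linear":[0,0,14],"roll":0,"jaw":0.2},{"linear":[0,0,14],"roll":0,"jaw":0.2},{"linear":[0,0,14],"roll":0,"jaw":0.2},{"linear":[0,0,14],"roll":0,"jaw":0.2}]' >/dev/null
python3 - <<'E'
from hx import *
s,M=show()
m,p,d=cam("wrist"); P=pts(m,d)
k=(d>0)&(np.hypot(P[...,0]-o[0],P[...,1]-o[1])<.03)&(P[...,2]>.112)&(P[...,2]<.135); q=P[k]
r=cv2.minAreaRect((q[:,:2]*1000).astype(np.float32)); print("key top",len(q),r,"z",np.median(q[:,2]),"bolt xy",o*1000)
m,p,d=cam("scene"); P=pts(m,d); z=np.load("pics/scene.npz"); P0=pts({k:z[k] for k in("vertical_fov","cx","cy","R","t")},z["d"])
k=(z["d"]>0)&(d>0)&(P0[...,2]>.01)&(P0[...,1]>.03)&(P0[...,0]>.25)|((P0[...,0]>.6)&(P0[...,2]>.01))
df=np.abs(z["d"]-d)[k]; print("bystander depth change >8mm, px of",k.sum(),(df>.008).sum())
bot.hand_in(); show()
E
```

```text
t 28.5 pos [505.8 -17.6 193.4] yawz -5.7 ydir [-0.01   0.004 -1.   ] F [-0.8  0.3 -0.8] T [ 0.01  0.02 -0.03] w 51.0 q [-0.27  0.31  1.41  0.    1.43 -0.17]
key top 1305 ((506.01708984375, -18.349802017211914), (24.4954833984375, 24.082862854003906), 56.06565475463867) z 0.12103979066259477 bolt xy [506.48848341 -18.28526531]
bystander depth change >8mm, px of 19784 3033
the job is handed in; nothing more can be done
the job is handed in; nothing more can be done
```

The key is standing released in the tightened bolt and the job is handed in at about 28.6 s. No verdict was reported. I took the black-gripped key from the wooden block, found the socket at shelf y ≈ +5 mm, and the key dropped to the bottom without catching. I turned the bolt clockwise to its stop, letting go of the key between turns while it stood in the socket.

**Last checks**
- The key top is at z = 121–122 mm, which means full depth. It is centred within about 0.5 mm of the bolt, upright, and the hand is clear above it.
- At the stop the torque rose to about 0.35 N m, against 0.1 for plain turning. The last hexagon reading was 11.6°, close to the 12.7° from an earlier stop.
- From the hexagon's angle before and after, the bolt turned about 160°, roughly 2.8 rad. The bolt angle itself is not readable, so "at the stop" is inferred from torque and images.

**What failed or disagreed**
- **First grasp:** it closed on air. The fingers end about 37 mm above the reported TCP, which two cameras agreed on, so I corrected for that.
- **Stop overrun:** I pushed past the stop, and the key rode over by one hexagon face in the socket.
- **Bolt dragged back:** unwinding before release pulled the bolt back about 6°. I tightened again and opened the jaws right at the stop, so the key rests wedged about 15° off the socket.
- **Bystanders:** my depth comparison flagged 3033 of 19784 pixels as changed. That region also takes in the empty block and the moved arm, so it does not settle the question. I felt no contact with the jars, tin or scoop, and none was approached closely.

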